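# Unbolt the roller cover and open it onto its rubber stop

### The arm

A 6-joint arm with a two-finger parallel gripper is mounted at the origin on the work surface. World frame = base frame: x ahead of the robot, y to its left, z up, the work surface at z = 0. Lengths are in mm, angles in rad, forces in N, time in s.
With the tool pointing down it reaches from about 375 to 900 mm from the base axis. Payload 3.1 kg.
Tool frame: the origin (TCP) lies on the mounting face of the last link; the fingertips stand 182 mm ahead of it and the grasp point (between the pads) lies 164 mm ahead of it (ctrl.tip_extent is the distance from the TCP to the fingertips, in mm); z points along the fingers, y is the direction in which the jaws open and shut (so a half turn about z gives the same grasp; the last joint's range is limited). The gripper opens to 87 mm and grips with 3 to 60 N. Pads are 19 mm wide; open, the fingers measure 117 mm over their backs; the gripper's body (75 mm by 190 mm) begins 51 mm behind the grasp point.
Start: joints at [-1.516, 0.527, 1.433, -0, 1.181, -0.178], TCP at [144.215, -608.112, 404.748] pointing down, gripper open.
Joint ranges: [-3.08, 3.08], [-0.75, 2.2], [0.22, 2.44], [-1.43, 4.57], [0, 2.65], [-2.85, 2.85]. Speed limits (rad/s): [2.79, 2.79, 3.14, 3.14, 3.14, 3.14].

### API

Orientations are given as a unit quaternion [w, x, y, z].
In Python, from rig import ctrl, cams gives the robot as it stands. The module is installed in compiled form; this text tells all that it offers.
- The arm moves only by the tool send_rows, never from a script. Its argument "plan" is a list of rows, each a list of 7 numbers: the shift along the tool's x, y, z in units of 0.5 m (1.0 is 0.5 m), then the turn, a rotation vector about the tool's x, y, z in units of 120 degrees (1.0 is 120 degrees), then the closure, from -1 (fully open) to 1 (shut). In form: [[dx, dy, dz, rx, ry, rz, jaw], ...]. A call has 1 to 12 rows; each row is the pose to reach, as a shift and turn from the pose commanded when the call began, along the tool's axes at that moment; what a row does not reach only later rows make up. A row lasts 1/12 s, in which the tool goes at most 41.7 mm and 7.16 degrees, less where a joint would pass 70% of its speed; a pose out of reach is approached as far as the arm can. A call with a number of a shift or a turn outside -1 to 1 is refused whole. A call with a gripper value outside its range is refused whole. The fingers move at their own pace and stop on an object; "squeeze" is the grip in N (left out, the last holds). Time passes only in rows, so rows that repeat a pose let the fingers close. It gives the time, the measured TCP pose, the force and the opening at its end, in the units of the state.
- ctrl.get_state(): the state, without advancing time (a new reading comes with each control period).
- cams.grab_frame(name): name is "scene" or "top" or "wrist"; returns the picture (480x640x3 uint8, red, green, blue); there is no depth.
- cams.get_calibration(name): a dict with "fov_y" (degrees; the focal length in pixels is half the picture's height over the tangent of half this angle, whatever the lens; pixels are square), "cx", "cy" (the principal point, pixels), "eye" and "orientation" of the camera in the world; the wrist camera has in their place "mount" (4x4, takes a point from camera to tool coordinates, whose origin is the TCP and whose axes are the flange's). Camera axes: x right, y up, looking along -z (the intrinsics and any distortion apply to the point x, -y, -z); pixel columns grow to the right and rows downward; lengths in mm; the calibration is good to about 2 mm. The wrist camera is an equidistant fisheye: a pixel r from the principal point sees the ray r / f radians off the axis. A picture is of the moment at which its call begins: read the wrist's pose just before it. get_calibration takes no time and is no camera call.
- ctrl.close_job(): hands the job in, once; it reports no verdict.
The state is a dict: "clock": time; "joint_pos": joint angles; "dq": joint speeds; "joint_efforts": joint torques, N m; "position": TCP position; "orientation": TCP orientation; "force": force on the tool from outside, world axes, zero at the start; "torque": the same for the moment, N m; "opening": finger opening in mm.
Only numpy, scipy, OpenCV 4.12 (cv2) and the standard library are available. Lean on these libraries where they do the work, as an engineer would, in place of code of your own. Each camera call takes 0.05 s, during which the arm holds its last target.

### The job

The sander's rollers need to be got at: draw back the bolt that holds down the cover of the roller housing, right to its end, then swing the cover up and over by its bar handle until it rests against the rubber buffer of its stop. Where the stop is set is not known, so feel for it and press only gently, so that the buffer is not squashed, and never let the cover slam. Leave the cover leaning on the buffer by itself, the bolt drawn back, and everything else where it lies.

Things in the scene. Friction and masses are not known exactly. Their poses are not given: they have to be found in the camera images.
- housing: Blue roller housing of a sander, fixed: box 130 (x) x 150 (y) x 98 mm high on a steel foot plate 300 x 275 x 8 mm. Origin: centre of the underside, on the table. z up; x runs from the cover's handle side to its hinge side (the cover opens towards +x); y points to the side with the bolt, where a solid block 56 (x) x 64 (y) mm, 104 mm high, carries the bolt.
- bolt (a joint): Travel (m) of the flat steel bolt that lies over the edge of the closed cover. It slides along the housing's +y, away from the cover: under 0.006 it locks the cover, beyond about 0.013 it is clear, 0.025 is its end stop. It stays where it is left (about 1.5 N of friction).
- bolt_knob (a point): Grip height on the axis of the bolt's upright round knob, 16 mm in diameter; the knob reaches 17 mm above this point and 17 mm below it, down to the bolt's flat bar (16 mm wide along the housing's x). Axes as the housing's.
- cover (a joint): Hinge angle (rad) of the cover: 0 closed and level, 1.57 upright; past upright it meets the stop's rubber buffer somewhere between 1.75 and 2.1, as the stop's screw is set, which is not measured. Stiff hinge: past upright the cover stays where it is left, below about 1 rad it falls shut if let go.
- cover_bar (a point): Middle of the round bar of the cover's bail handle: 10 mm thick, 100 mm long, along the housing's y, a leg at each end, 35 mm clear of the cover's free edge. Closed, it is 103 mm above the table, free below. At angle a it lies 170 mm*cos(a) - 3 mm*sin(a) from the hinge towards the housing's -x and 170 mm*sin(a) + 3 mm*cos(a) above the hinge.
- cover_hinge (a point): Middle of the hinge line, 100 mm above the table, at the box's +x edge; the line runs along the housing's y. The cover is an aluminium plate 130 x 150 x 6 mm, 0.4 to 0.7 kg; swinging it takes 1 to 6 N at the bar.
- stop: The cover's stop behind the hinge: steel post 28 x 30 mm, top 180 mm above the table, with a level screw carrying a round black rubber buffer (24 mm) 160 mm above the table, facing the opened cover. Origin: at the post's foot; axes as the housing's. The buffer gives 1 mm per 8 N; over 28 N spoils it: some 11 N of extra push at the bar, or 9 mm of bar travel after contact.
- spanner_mid (a point): open-ended spanner, about 130 mm long, flat on the foot plate beside the housing; point in its middle. Not part of the job.
- tape_mid (a point): roll of white tape, 90 mm across, 24 mm high, on the table in front of the bar side; point in its middle. Not part of the job.
- jar_mid (a point): glass jar with steel cap, 60 mm across, 75 mm high, near the foot plate, behind the stop; point in its middle. Not part of the job.
- driver_mid (a point): screwdriver, 190 mm long, lying on the table; point in its middle. Not part of the job.
- slat_a_mid (a point): wooden slat, 220 x 35 x 8 mm, lying on the table; point in its middle. Not part of the job.
- slat_b_mid (a point): wooden slat, 200 x 35 x 8 mm, lying on the table; point in its middle. Not part of the job.
- cup_mid (a point): white cup, 72 mm across, 85 mm high; point in its middle. Not part of the job.

How it is judged:
By the outcome, as a careful person would: the job done as asked, in the order asked, and still so for the second after the job is handed in, with the robot touching nothing.
It also fails if it takes over 72 s, if anything falls off the work surface, if the arm or the gripper's body presses on something with over 40 N, if the wrist force passes 120 N, or if a joint passes its speed limit or range.

## Working session

There is one attempt and no reset: what is moved stays moved. The work goes in short steps, Python scripts to look and compute and a tool call to move; the robot and the scene stay as the last step left them, time stands still between calls to the robot, and variables do not carry over. Pictures are saved under pics/ and viewed, and the job is handed in when it is done.

Besides the shell and the picture viewer there is one more tool, called after "Request:" by a JSON object that holds its "op" and its "data". send_rows: Moves the arm, as the interface text tells. Shifts and turns lie within -1 to 1; 1 stands for 0.5 m of shift or 120 degrees of turn. Its arguments: {"type":"object","properties":{"plan":{"type":"array"},"squeeze":{"type":"number"}},"required":["plan"]}

```bash
mkdir -p pics; python3 - <<'E'
from rig import ctrl,cams
import cv2
s=ctrl.get_state();print(s)
for n in ["scene","top","wrist"]:
    print(n,cams.get_calibration(n))
    cv2.imwrite(f"pics/{n}0.png",cams.grab_frame(n)[:,:,::-1])
E
```

```text
{'clock': 0.0, 'joint_pos': array([-1.51653039e+00,  5.28468044e-01,  1.43391026e+00, -1.68564681e-05,
        1.18136579e+00, -1.78549017e-01]), 'dq': array([ 0.00040577,  0.00085941, -0.00117748,  0.0006927 ,  0.00046678,
       -0.00281585]), 'joint_efforts': array([-2.70339951e-04, -4.40040135e+01, -1.76594836e+01,  6.33455906e-02,
        5.82415215e-02, -1.62336551e-04]), 'position': array([ 144.17641387, -607.78996119,  403.76751563]), 'orientation': array([-1.07412940e-03,  9.93231350e-01,  1.16147871e-01,  5.90253091e-05]), 'force': array([-0.45059229, -0.43841507,  0.03915316]), 'torque': array([ 0.03004752,  0.02594211, -0.00161324]), 'opening': 86.8756597314999}
scene {'fov_y': 57.820762654168945, 'cx': 317.5350021842722, 'cy': 237.41520935488006, 'eye': array([1002.057419  , -365.64039825,  956.99449402]), 'orientation': array([0.87871121, 0.25851072, 0.12089058, 0.38265427])}
top {'fov_y': 44.503423065583846, 'cx': 317.921376451882, 'cy': 239.9349942906718, 'eye': array([ 3.43160556e+02, -6.49168159e-01,  1.63454901e+03]), 'orientation': array([-0.69725475, -0.05187578,  0.04493612,  0.71353029])}
wrist {'fov_y': 65.70646984690485, 'cx': 321.87665066720336, 'cy': 239.59206249680162, 'mount': array([[ 3.10545218e-04,  9.53183546e-01,  3.02392181e-01,
         8.39103286e+01],
       [ 9.99999946e-01, -3.27912572e-04,  6.66573516e-06,
         2.70914960e-01],
       [ 1.05511867e-04,  3.02392163e-01, -9.53183597e-01,
         1.92309325e+01],
       [ 0.00000000e+00,  0.00000000e+00,  0.00000000e+00,
         1.00000000e+00]])}
```

View pics/scene0.png

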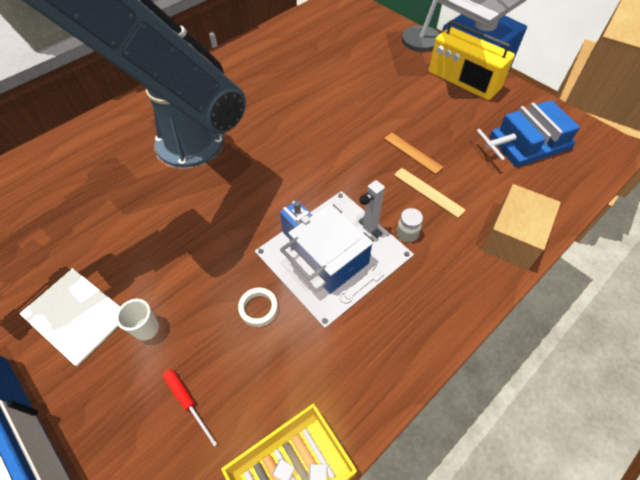

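View pics/top0.png

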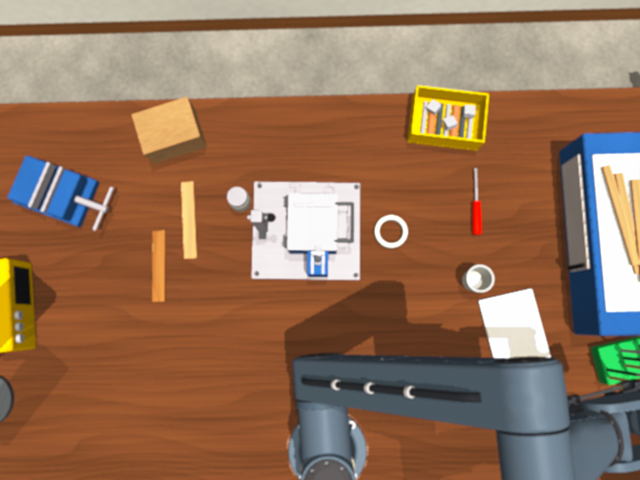

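View pics/wrist0.png

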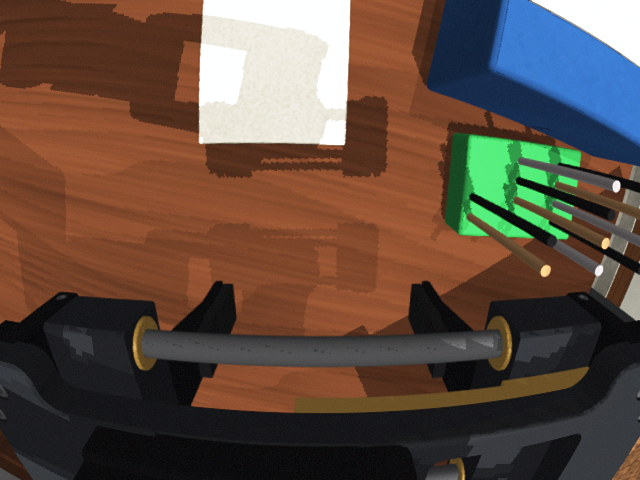

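```bash
python3 - <<'E'
import cv2
a=cv2.imread("pics/top0.png")[170:290,220:380];cv2.imwrite("pics/topz.png",cv2.resize(a,(800,600),interpolation=cv2.INTER_CUBIC))
a=cv2.imread("pics/scene0.png")[175:325,240:440];cv2.imwrite("pics/scz.png",cv2.resize(a,(800,600),interpolation=cv2.INTER_CUBIC))
E
```

```text
(no output)
```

View pics/topz.png

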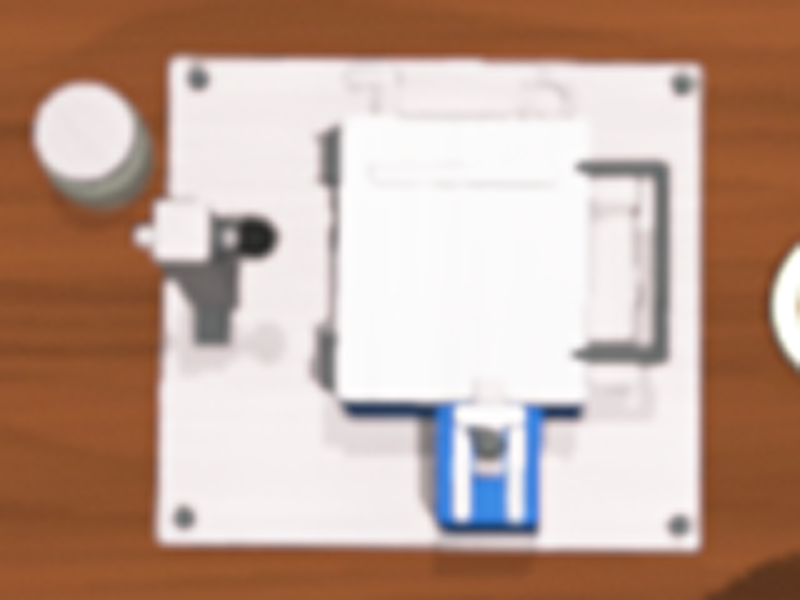

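View pics/scz.png

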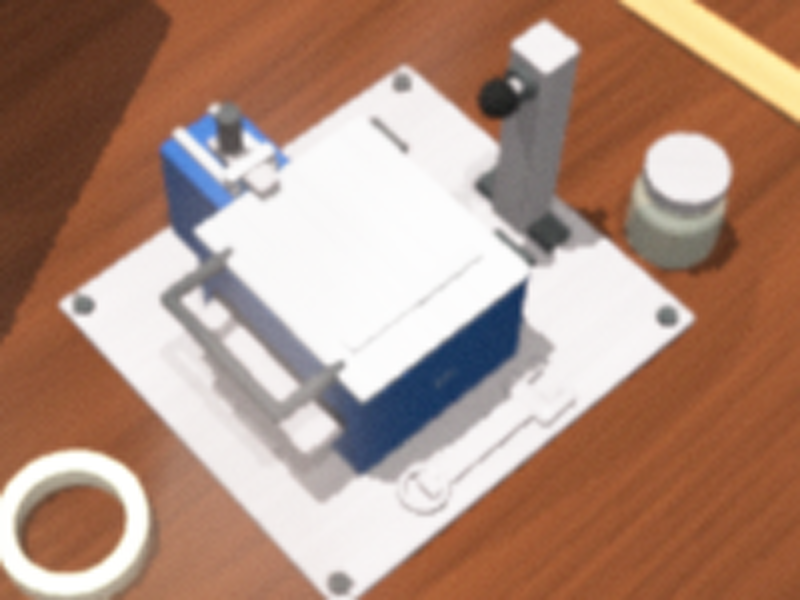

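```bash
cat > h.py <<'E'
import numpy as np
from scipy.spatial.transform import Rotation as R
from rig import ctrl,cams
def ray(n,u,v,state=None):
    c=cams.get_calibration(n); f=240/np.tan(np.radians(c["fov_y"]/2))
    x=(u-c["cx"]);y=(v-c["cy"])
    if n=="wrist":
        r=np.hypot(x,y);th=r/f
        d=np.array([np.sin(th)*x/max(r,1e-9),-np.sin(th)*y/max(r,1e-9),-np.cos(th)])
        M=c["mount"];q=state["orientation"];Rt=R.from_quat([q[1],q[2],q[3],q[0]]).as_matrix()
        return Rt@M[:3,3]+state["position"],Rt@M[:3,:3]@d
    q=c["orientation"];Rt=R.from_quat([q[1],q[2],q[3],q[0]]).as_matrix()
    return c["eye"],Rt@np.array([x/f,-y/f,-1])
def onz(n,u,v,z,s=None):
    o,d=ray(n,u,v,s);return o+d*(z-o[2])/d[2]
def tri(rs):
    A=0;b=0
    for o,d in rs:
        d=d/np.linalg.norm(d);P=np.eye(3)-np.outer(d,d);A=A+P;b=b+P@o
    p=np.linalg.solve(A,b)
    return p,[np.linalg.norm((np.eye(3)-np.outer(d,d)/(d@d))@(p-o)) for o,d in rs]
E
python3 - <<'E'
from h import *
np.set_printoptions(precision=1,suppress=True)
T=lambda u,v:(220+(u+.5)/5-.5,170+(v+.5)/5-.5)
S=lambda u,v:(240+(u+.5)/4-.5,175+(v+.5)/4-.5)
for nm,p,z in [("scr",(198,78),8),("scr",(682,83),8),("scr",(679,525),8),("scr",(184,517),8),("barA",(660,166),103),("barB",(660,355),103),("covTL",(337,118),106),("covTR",(590,120),106),("covBR",(583,404),106),("covBL",(337,403),106),("post",(183,232),180),("blkBL",(438,528),104),("blkBR",(537,528),104)]:
    print(nm,onz("top",*T(*p),z))
for nm,p,z in [("scr far-left?",(402,82),8),("scr",(667,317),8),("scr",(340,583),8),("scr",(83,305),8),("barA",(282,408),103),("barB",(175,298),103),("cov",(527,270),106),("cov",(362,400),106),("cov",(197,232),106),("cov",(365,120),106)]:
    print("S",nm,onz("scene",*S(*p),z))
print("knobtop",tri([ray("top",*T(488,437)),ray("scene",*S(229,112))]))
print("buffer",tri([ray("top",*T(258,237)),ray("scene",*S(500,96))]))
print("post",tri([ray("top",*T(183,232)),ray("scene",*S(545,48))]))
print("barA",tri([ray("top",*T(660,166)),ray("scene",*S(282,408))]))
print("barB",tri([ray("top",*T(660,355)),ray("scene",*S(175,298))]))
E
```

```text
scr [728.4 176.    8. ]
scr [718.7 -98.4   8. ]
scr [468.1 -89.    8. ]
scr [478.9 186.    8. ]
barA [652.  -79.6 103. ]
barB [550.6 -76.6 103. ]
covTL [681.6  91.5 106. ]
covTR [677.2 -43.  106. ]
covBR [525.2 -35.3 106. ]
covBL [528.8  93.8 106. ]
post [608.5 165.6 180. ]
blkBL [462.   42.1 104. ]
blkBR [460.8  -9.6 104. ]
S scr far-left? [476.7 185.6   8. ]
S scr [728.  174.9   8. ]
S scr [717.1 -99.3   8. ]
S scr [466.9 -90.2   8. ]
S barA [648.6 -78.9 103. ]
S barB [553.2 -76.  103. ]
S cov [680.   84.2 106. ]
S cov [676.4 -44.3 106. ]
S cov [528.7 -38.  106. ]
S cov [536.6  91.4 106. ]
knobtop (array([503.5,  13.7, 152.1]), [np.float64(0.902584961877173), np.float64(0.9025849618770555)])
buffer (array([608.3, 129.6, 162.5]), [np.float64(0.31006343159907623), np.float64(0.310063431599012)])
post (array([608.9, 165.8, 176.5]), [np.float64(0.2926981770592778), np.float64(0.29269817705938217)])
barA (array([650.7, -79.9, 107.5]), [np.float64(0.6016257046962109), np.float64(0.6016257046961448)])
barB (array([551.4, -75.9, 100.5]), [np.float64(0.9190765418899451), np.float64(0.9190765418897784)])
```

```bash
cat >> h.py <<'E'
np.set_printoptions(precision=4,suppress=True)
YAW=np.radians(87.9)
def Rd(yawdeg): # tool down, tool x at yaw
    a=np.radians(yawdeg);x=np.array([np.cos(a),np.sin(a),0]);z=np.array([0,0,-1.]);return np.stack([x,np.cross(z,x),z],1)
def step(p0,R0,p1,R1):
    d=R0.T@(np.array(p1)-np.array(p0))/500; r=R.from_matrix(R0.T@R1).as_rotvec()/np.radians(120)
    return np.r_[d,r]
def apply(p0,R0,row):
    return np.array(p0)+R0@np.array(row[:3])*500, R0@R.from_rotvec(np.array(row[3:6])*np.radians(120)).as_matrix()
E
python3 - <<'E'
from h import *
q=[-1.07e-3,.993231,.116148,5.9e-5];R0=R.from_quat([q[1],q[2],q[3],q[0]]).as_matrix()
p0=[144.2,-608.1,404.7]
print(step(p0,R0,[503.5,13.7,380],Rd(87.9)))
print(step(p0,R0,[350,-250,400],Rd(50)))
E
```

```text
[ 0.9861 -1.0441  0.052  -0.0007 -0.0008 -0.6213]
[ 0.5657 -0.6019  0.0109 -0.0009 -0.0005 -0.3055]
```

Request:
{"op": "send_rows", "data": {"plan": [[0.56, -0.6, 0, 0, 0, -0.31, -1], [0.56, -0.6, 0, 0, 0, -0.31, -1], [0.56, -0.6, 0, 0, 0, -0.31, -1], [0.56, -0.6, 0, 0, 0, -0.31, -1], [0.56, -0.6, 0, 0, 0, -0.31, -1], [0.56, -0.6, 0, 0, 0, -0.31, -1], [0.56, -0.6, 0, 0, 0, -0.31, -1], [0.56, -0.6, 0, 0, 0, -0.31, -1], [0.56, -0.6, 0, 0, 0, -0.31, -1], [0.56, -0.6, 0, 0, 0, -0.31, -1], [0.56, -0.6, 0, 0, 0, -0.31, -1], [0.56, -0.6, 0, 0, 0, -0.31, -1]]}}

```text
clock: 1.15
position: [348.0, -249.9, 404.8]
orientation: [-0.0, 0.903, 0.429, -0.0]
force: [0.3, -0.7, 0.4]
opening: 87.1
```

```bash
python3 - <<'E'
from h import *
s=ctrl.get_state();print(s["clock"],s["position"],s["joint_pos"])
q=s["orientation"];R0=R.from_quat([q[1],q[2],q[3],q[0]]).as_matrix()
print(R0)
print(step(s["position"],R0,[503.5,13.7,380],Rd(87.9)))
E
```

```text
1.15 [ 348.0043 -249.8986  404.7688] [-0.8848  0.2636  1.9015 -0.0003  0.9767 -0.2004]
[[ 0.632   0.775  -0.0003]
 [ 0.775  -0.632  -0.    ]
 [-0.0002 -0.0002 -1.    ]]
[ 0.6051 -0.0922  0.0494 -0.0001  0.0001 -0.3092]
```

Request:
{"op": "send_rows", "data": {"plan": [[0.605, -0.092, 0.05, 0, 0, -0.309, -1], [0.605, -0.092, 0.05, 0, 0, -0.309, -1], [0.605, -0.092, 0.05, 0, 0, -0.309, -1], [0.605, -0.092, 0.05, 0, 0, -0.309, -1], [0.605, -0.092, 0.05, 0, 0, -0.309, -1], [0.605, -0.092, 0.05, 0, 0, -0.309, -1], [0.605, -0.092, 0.05, 0, 0, -0.309, -1], [0.605, -0.092, 0.05, 0, 0, -0.309, -1], [0.605, -0.092, 0.05, 0, 0, -0.309, -1], [0.605, -0.092, 0.05, 0, 0, -0.309, -1]]}}

```text
clock: 1.98
position: [504.7, 10.4, 379.4]
orientation: [0.0, 0.721, 0.692, -0.0]
force: [-0.6, -0.9, -0.7]
opening: 87.0
```

```bash
python3 - <<'E'
from h import *
import cv2
s=ctrl.get_state();print(s["clock"],s["position"],s["joint_pos"],s["force"])
cv2.imwrite("pics/w1.png",cams.grab_frame("wrist")[:,:,::-1])
# projection of knob top prediction
def proj(P):
    c=cams.get_calibration("wrist");f=240/np.tan(np.radians(c["fov_y"]/2));M=c["mount"];q=s["orientation"];Rt=R.from_quat([q[1],q[2],q[3],q[0]]).as_matrix()
    t=Rt.T@(np.array(P)-s["position"]);k=M[:3,:3].T@(t-M[:3,3]);th=np.arctan2(np.hypot(k[0],k[1]),-k[2]);a=np.arctan2(-k[1],k[0]);return c["cx"]+f*th*np.cos(a),c["cy"]+f*th*np.sin(a)
for z in (112,129,146): print(z,proj([503.5,13.7,z]))
E
```

```text
1.9833 [504.7491  10.3964 379.3508] [-0.2009  0.4026  1.7576 -0.0011  0.9817 -0.1594] [-0.5527 -0.876  -0.6652]
112 (np.float64(319.4842125792007), np.float64(241.29086678173152))
129 (np.float64(319.3079403221151), np.float64(249.22997675648722))
146 (np.float64(319.1077690349306), np.float64(258.2848874209964))
```

View pics/w1.png

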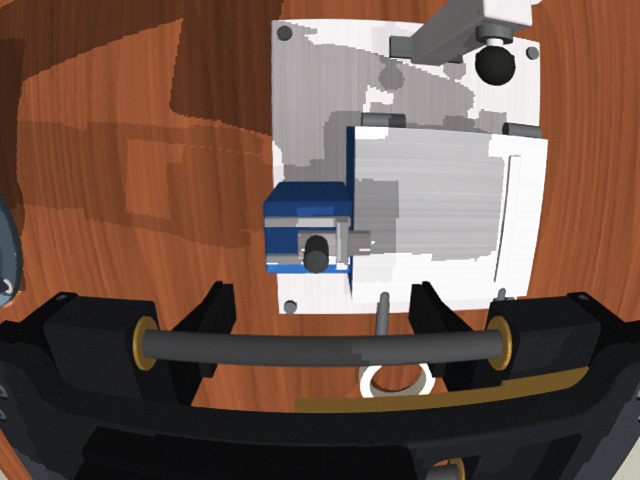

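Request:
{"op": "send_rows", "data": {"plan": [[0, 0, 0.05, 0, 0, 0, -1], [0, 0, 0.1, 0, 0, 0, -0.3], [0, 0, 0.14, 0, 0, 0, -0.3], [0, 0, 0.14, 0, 0, 0, -0.3], [0, 0, 0.14, 0, 0, 0, -0.3]], "squeeze": 12}}

```text
clock: 2.45
position: [503.7, 9.4, 309.3]
orientation: [-0.001, 0.723, 0.691, -0.001]
force: [-0.9, 0.5, 1.5]
opening: 68.1
```

```bash
python3 - <<'E'
from h import *
import cv2
s=ctrl.get_state();print(s["clock"],s["position"],s["orientation"],s["force"],s["opening"])
cv2.imwrite("pics/w2.png",cams.grab_frame("wrist")[:,:,::-1])
a=cams.grab_frame("scene")[:,:,::-1][100:325,240:440];cv2.imwrite("pics/s2.png",cv2.resize(a,None,fx=2.6,fy=2.6,interpolation=cv2.INTER_CUBIC))
E
```

```text
2.45 [503.6641   9.4125 309.3018] [-0.001   0.7226  0.6912 -0.0009] [-0.9423  0.4599  1.4833] 68.07898081130507
```

View pics/w2.png

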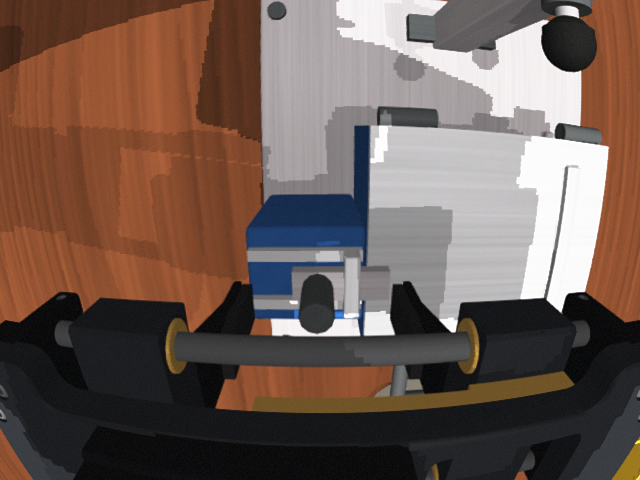

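View pics/s2.png

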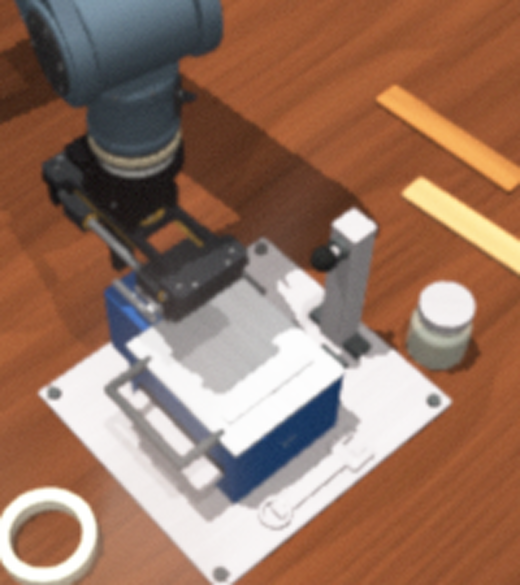

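```bash
python3 - <<'E'
from h import *
s=ctrl.get_state()
for z in (142,146,150): print(z,onz("wrist",317,322,z,s), onz("wrist",316,284,z-34,s))
a=dict(position=np.array([504.7,10.4,379.35]),orientation=np.array([0,.721,.6925,0]))
print(tri([ray("wrist",317,322,s),ray("wrist",317,261,a)]))
q=s["orientation"];R0=R.from_quat([q[1],q[2],q[3],q[0]]).as_matrix()
print(step(s["position"],R0,[503,13.5,308],Rd(87.9)))
E
```

```text
142 [502.8847   5.8906 142.    ] [502.1844   9.8863 108.    ]
146 [503.0393   8.2251 146.    ] [502.3256  11.7013 112.    ]
150 [503.1939  10.5596 150.    ] [502.4669  13.5163 116.    ]
(array([503.269 ,  19.4358, 165.1759]), [np.float64(0.5119339379751527), np.float64(0.511933937975212)])
[ 0.007  -0.0034  0.0056  0.0009  0.0002 -0.0032]
```

Request:
{"op": "send_rows", "data": {"plan": [[0.006, 0, 0, 0, 0, 0, -0.3], [0.006, 0, 0, 0, 0, 0, 0.3], [0.006, 0, 0, 0, 0, 0, 1], [0.006, 0, 0, 0, 0, 0, 1], [0.006, 0, 0, 0, 0, 0, 1], [0.006, 0, 0, 0, 0, 0, 1], [0.006, 0, 0, 0, 0, 0, 1], [0.006, 0, 0, 0, 0, 0, 1], [0.006, 0, 0, 0, 0, 0, 1], [0.006, 0, 0, 0, 0, 0, 1]], "squeeze": 12}}

```text
clock: 3.38
position: [503.2, 14.3, 309.6]
orientation: [-0.001, 0.722, 0.692, -0.001]
force: [-4.3, -0.9, 4.1]
opening: 15.8
```

```bash
python3 - <<'E'
from h import *
import cv2
s=ctrl.get_state();print(s["clock"],s["position"],s["orientation"],s["force"],s["opening"])
cv2.imwrite("pics/w3.png",cams.grab_frame("wrist")[:,:,::-1])
E
```

```text
3.3833 [503.2001  14.3371 309.5691] [-0.0015  0.7215  0.6924 -0.0013] [-4.3324 -0.9156  4.1055] 15.838799780284925
```

View pics/w3.png

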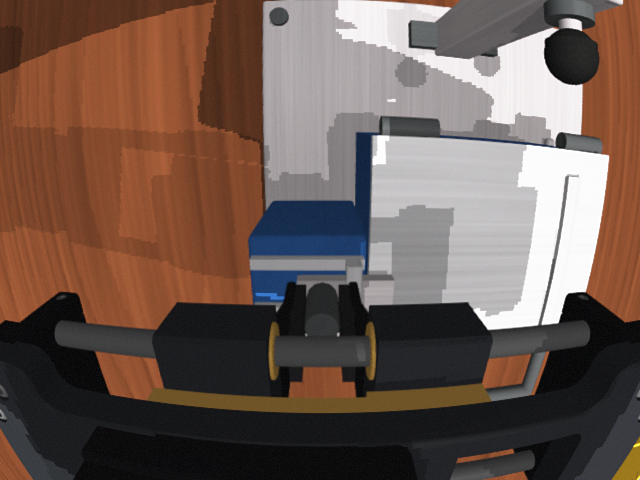

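Request:
{"op": "send_rows", "data": {"plan": [[0, -0.004, -0.004, 0, 0, 0, 1], [0, -0.012, -0.004, 0, 0, 0, 1], [0, -0.02, -0.004, 0, 0, 0, 1], [0, -0.028, -0.004, 0, 0, 0, 1], [0, -0.036, -0.004, 0, 0, 0, 1], [0, -0.042, -0.004, 0, 0, 0, 1], [0, -0.042, -0.004, 0, 0, 0, 1], [0, -0.042, -0.004, 0, 0, 0, 1]]}}

```text
clock: 4.1
position: [482.3, 15.1, 311.2]
orientation: [-0.001, 0.722, 0.692, -0.001]
force: [-1.0, -0.6, -17.0]
opening: 15.6
```

Request:
{"op": "send_rows", "data": {"plan": [[0, -0.002, 0.003, 0, 0, 0, 1], [0, -0.004, 0.003, 0, 0, 0, 1], [0, -0.006, 0.003, 0, 0, 0, 1], [0, -0.008, 0.003, 0, 0, 0, 1], [0, -0.008, 0.003, 0, 0, 0, 1], [0, -0.008, 0.003, 0, 0, 0, 1]]}}

```text
clock: 4.6
position: [480.0, 15.2, 311.0]
orientation: [0.001, 0.722, 0.692, 0.001]
force: [1.5, 1.5, -3.9]
opening: 15.6
```

Request:
{"op": "send_rows", "data": {"plan": [[0, -0.002, 0, 0, 0, 0, 1], [0, -0.004, 0, 0, 0, 0, 1], [0, -0.006, 0, 0, 0, 0, 1], [0, -0.006, 0, 0, 0, 0, 1], [0, -0.006, 0, 0, 0, 0, 1]]}}

```text
clock: 5.02
position: [476.9, 15.3, 310.9]
orientation: [0.001, 0.722, 0.692, 0.001]
force: [2.3, 2.7, 3.1]
opening: 15.3
```

Request:
{"op": "send_rows", "data": {"plan": [[0, -0.002, 0, 0, 0, 0, 1], [0, -0.004, 0, 0, 0, 0, 1], [0, -0.004, 0, 0, 0, 0, 1], [0, -0.004, 0, 0, 0, 0, 1]]}}

```text
clock: 5.35
position: [476.1, 15.3, 310.9]
orientation: [0.002, 0.722, 0.692, 0.002]
force: [6.3, 2.5, 0.5]
opening: 15.6
```

```bash
python3 - <<'E'
from h import *
import cv2
s=ctrl.get_state();print(s["clock"],s["position"],s["orientation"],s["force"],s["opening"])
cv2.imwrite("pics/w4.png",cams.grab_frame("wrist")[:,:,::-1])
E
```

```text
5.35 [476.0729  15.3032 310.9458] [0.0024 0.7218 0.692  0.0022] [6.2601 2.5254 0.4711] 15.625231203453337
```

View pics/w4.png

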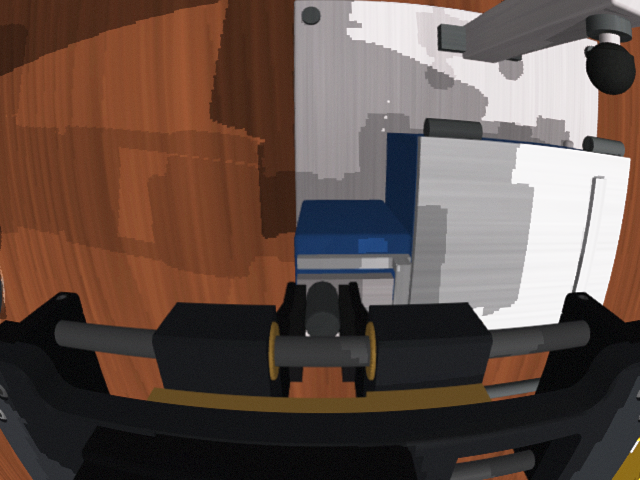

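Request:
{"op": "send_rows", "data": {"plan": [[0, -0.004, 0, 0, 0, 0, 1], [0, -0.004, 0, 0, 0, 0, 1], [0, -0.004, 0, 0, 0, 0, 1]]}}

```text
clock: 5.65
position: [475.3, 15.3, 311.0]
orientation: [0.004, 0.722, 0.692, 0.004]
force: [8.2, 5.0, -1.6]
opening: 15.6
```

Request:
{"op": "send_rows", "data": {"plan": [[0, -0.002, 0, 0, 0, 0, 0.3], [0, -0.002, 0, 0, 0, 0, 0.2], [0, -0.002, 0, 0, 0, 0, 0.2], [0, -0.002, 0, 0, 0, 0, 0.2], [0, -0.002, -0.04, 0, 0, 0, 0.2], [0, -0.002, -0.12, 0, 0, 0, 0.2], [0, -0.002, -0.16, 0, 0, 0, 0.2], [0, -0.002, -0.16, 0, 0, 0, 0.2]]}}

```text
clock: 6.32
position: [471.8, 15.3, 393.7]
orientation: [0.003, 0.722, 0.692, 0.001]
force: [1.3, -0.5, -0.4]
opening: 34.9
```

```bash
python3 - <<'E'
from h import *
import cv2
s=ctrl.get_state();print(s["clock"],s["position"],s["orientation"],s["force"],s["opening"])
cv2.imwrite("pics/w5.png",cams.grab_frame("wrist")[:,:,::-1])
q=s["orientation"];R0=R.from_quat([q[1],q[2],q[3],q[0]]).as_matrix()
print(step(s["position"],R0,[601.2,-78,360],Rd(-2.1)))
E
```

```text
6.3167 [471.7661  15.2609 393.7188] [0.0028 0.7216 0.6923 0.0014] [ 1.2982 -0.497  -0.3504] 34.89730449954759
[-0.1756  0.2659  0.0693  0.0029 -0.0016  0.7478]
```

View pics/w5.png

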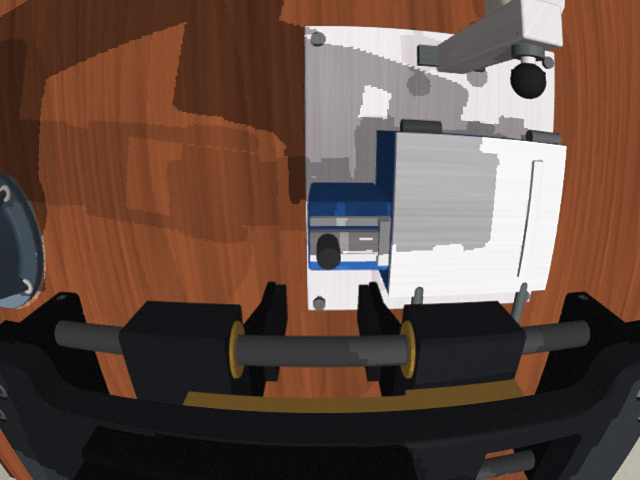

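```bash
python3 - <<'E'
from h import *
s=ctrl.get_state()
print(onz("wrist",328,262,118,s),onz("wrist",329,242,150,s))
E
```

```text
[476.0737   0.2789 118.    ] [477.0512  26.1027 150.    ]
```

Request:
{"op": "send_rows", "data": {"plan": [[-0.176, 0.266, 0.04, 0.003, -0.002, 0.748, 0.4], [-0.176, 0.266, 0.04, 0.003, -0.002, 0.748, 0.4], [-0.176, 0.266, 0.04, 0.003, -0.002, 0.748, 0.4], [-0.176, 0.266, 0.04, 0.003, -0.002, 0.748, 0.4], [-0.176, 0.266, 0.04, 0.003, -0.002, 0.748, 0.4], [-0.176, 0.266, 0.04, 0.003, -0.002, 0.748, 0.4], [-0.176, 0.266, 0.04, 0.003, -0.002, 0.748, 0.4], [-0.176, 0.266, 0.04, 0.003, -0.002, 0.748, 0.4], [-0.176, 0.266, 0.04, 0.003, -0.002, 0.748, 0.4], [-0.176, 0.266, 0.04, 0.003, -0.002, 0.748, 0.4], [-0.176, 0.266, 0.04, 0.003, -0.002, 0.748, 0.4], [-0.176, 0.266, 0.04, 0.003, -0.002, 0.748, 0.4]]}}

```text
clock: 7.37
position: [599.4, -77.8, 367.6]
orientation: [-0.001, 1.0, 0.011, -0.006]
force: [0.6, -0.0, 0.9]
opening: 26.3
```

```bash
python3 - <<'E'
from h import *
s=ctrl.get_state();print(s["clock"],s["position"],s["orientation"],s["force"],s["opening"])
q=s["orientation"];R0=R.from_quat([q[1],q[2],q[3],q[0]]).as_matrix()
print(step(s["position"],R0,[601.2,-78,340],Rd(-2.1)))
E
```

```text
7.3667 [599.3589 -77.8313 367.6499] [-0.0014  0.9999  0.0115 -0.0063] [ 0.5527 -0.0223  0.9059] 26.25732488596503
[ 0.0044  0.0006  0.0552 -0.0013  0.006   0.0285]
```

Request:
{"op": "send_rows", "data": {"plan": [[0.004, 0, 0.055, -0.001, 0.003, 0.028, 0.4], [0.004, 0, 0.055, -0.001, 0.003, 0.028, 0.4], [0.004, 0, 0.055, -0.001, 0.003, 0.028, 0.4], [0.004, 0, 0.055, -0.001, 0.003, 0.028, 0.4]]}}

```text
clock: 7.7
position: [601.9, -77.8, 341.8]
orientation: [-0.0, 1.0, -0.014, -0.002]
force: [-0.2, 0.3, -0.1]
opening: 25.8
```

```bash
python3 - <<'E'
from h import *
import cv2
s=ctrl.get_state();print(s["clock"],s["position"],s["orientation"],s["force"],s["opening"])
cv2.imwrite("pics/w6.png",cams.grab_frame("wrist")[:,:,::-1])
q=s["orientation"];R0=R.from_quat([q[1],q[2],q[3],q[0]]).as_matrix()
print(step(s["position"],R0,[601.2,-78,282],Rd(-2.1)))
E
```

```text
7.7 [601.8799 -77.7892 341.808 ] [-0.      0.9999 -0.014  -0.0017] [-0.1662  0.2707 -0.1144] 25.762629002535594
[-0.0009  0.0005  0.1196  0.      0.0016  0.0041]
```

View pics/w6.png

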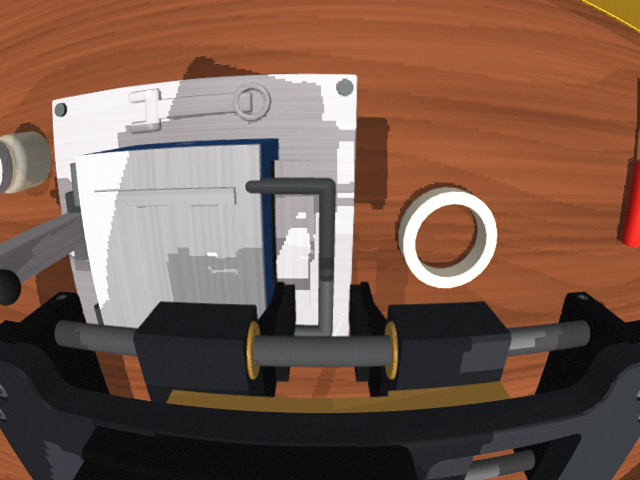

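```bash
python3 - <<'E'
from h import *
s=ctrl.get_state()
print(onz("wrist",325.5,220,103,s),onz("wrist",326.5,290,103,s))
E
```

```text
[628.5003 -81.1752 103.    ] [581.2791 -80.6594 103.    ]
```

Request:
{"op": "send_rows", "data": {"plan": [[-0.001, 0.003, 0.04, 0, 0.002, 0.004, 0.4], [-0.001, 0.003, 0.08, 0, 0.002, 0.004, 0.4], [-0.001, 0.003, 0.12, 0, 0.002, 0.004, 0.4], [-0.001, 0.003, 0.143, 0, 0.002, 0.004, 0.4], [-0.001, 0.003, 0.143, 0, 0.002, 0.004, 0.4], [-0.001, 0.003, 0.143, 0, 0.002, 0.004, 0.4]], "squeeze": 15}}

```text
clock: 8.25
position: [602.0, -79.4, 271.4]
orientation: [0.0, 1.0, -0.019, 0.002]
force: [-0.3, 1.0, 0.4]
opening: 26.3
```

Request:
{"op": "send_rows", "data": {"plan": [[0, 0, 0, 0, 0, 0, 0.7], [0, 0, 0, 0, 0, 0, 1], [0, 0, 0, 0, 0, 0, 1], [0, 0, 0, 0, 0, 0, 1], [0, 0, 0, 0, 0, 0, 1], [0, 0, 0, 0, 0, 0, 1]], "squeeze": 15}}

```text
clock: 8.75
position: [602.3, -80.0, 272.4]
orientation: [0.001, 1.0, -0.019, 0.003]
force: [-0.6, -3.9, 4.9]
opening: 9.2
```

```bash
python3 - <<'E'
from h import *
import cv2
s=ctrl.get_state();print(s["clock"],s["position"],s["orientation"],s["force"],s["torque"],s["opening"])
cv2.imwrite("pics/w7.png",cams.grab_frame("wrist")[:,:,::-1])
E
```

```text
8.75 [602.2586 -80.0176 272.3687] [ 0.0013  0.9998 -0.0188  0.0031] [-0.5892 -3.9499  4.8506] [-0.5423  0.1992 -0.0088] 9.22190403880491
```

View pics/w7.png

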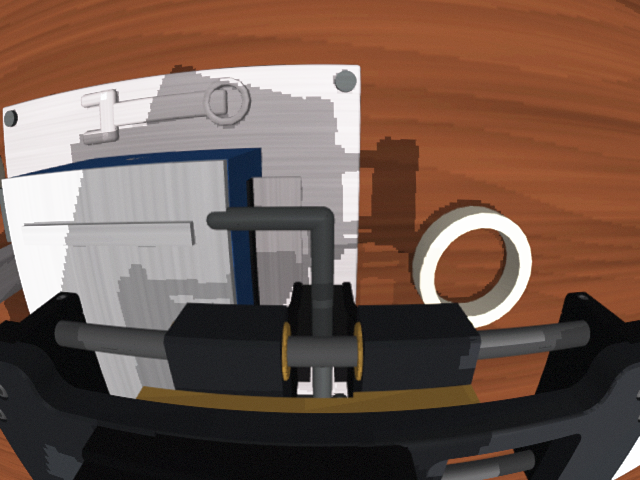

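```bash
python3 - <<'E'
import numpy as np
def f(a): return np.array([-(170-(170*np.cos(a)-3*np.sin(a))),-(170*np.sin(a)+3*np.cos(a)-3)])/500
def seg(a0,a1,n=12):
    for a in np.linspace(a0,a1,n+1)[1:]:
        v=f(a)-f(a0);print("[0,%.4f,%.4f,0,0,0,1],"%tuple(v),end=" ")
    print("\n")
for k in range(3): seg(.5*k,.5*k+.5)
seg(1.5,1.68,9)
E
```

```text
[0,-0.0005,-0.0142,0,0,0,1], [0,-0.0017,-0.0283,0,0,0,1], [0,-0.0034,-0.0423,0,0,0,1], [0,-0.0057,-0.0563,0,0,0,1], [0,-0.0086,-0.0702,0,0,0,1], [0,-0.0121,-0.0839,0,0,0,1], [0,-0.0161,-0.0975,0,0,0,1], [0,-0.0207,-0.1109,0,0,0,1], [0,-0.0258,-0.1241,0,0,0,1], [0,-0.0315,-0.1371,0,0,0,1], [0,-0.0377,-0.1498,0,0,0,1], [0,-0.0445,-0.1623,0,0,0,1], 

[0,-0.0073,-0.0122,0,0,0,1], [0,-0.0150,-0.0240,0,0,0,1], [0,-0.0233,-0.0355,0,0,0,1], [0,-0.0320,-0.0467,0,0,0,1], [0,-0.0412,-0.0575,0,0,0,1], [0,-0.0508,-0.0679,0,0,0,1], [0,-0.0609,-0.0779,0,0,0,1], [0,-0.0713,-0.0874,0,0,0,1], [0,-0.0822,-0.0965,0,0,0,1], [0,-0.0934,-0.1052,0,0,0,1], [0,-0.1050,-0.1134,0,0,0,1], [0,-0.1168,-0.1211,0,0,0,1], 

[0,-0.0122,-0.0072,0,0,0,1], [0,-0.0247,-0.0139,0,0,0,1], [0,-0.0375,-0.0200,0,0,0,1], [0,-0.0505,-0.0256,0,0,0,1], [0,-0.0637,-0.0307,0,0,0,1], [0,-0.0771,-0.0352,0,0,0,1], [0,-0.0907,-0.0392,0,0,0,1], [0,-0.1045,-0.0425,0,0,0,1], [0,-0.1184,-0.0453,0,0,0,1], [0,-0.1324,-0.0475,0,0,0,1], [0,-0.1465,-0.0492,0,0,0,1], [0,-0.1606,-0.0502,0,0,0,1], 

[0,-0.0068,-0.0003,0,0,0,1], [0,-0.0136,-0.0005,0,0,0,1], [0,-0.0204,-0.0005,0,0,0,1], [0,-0.0272,-0.0004,0,0,0,1], [0,-0.0340,-0.0001,0,0,0,1], [0,-0.0408,0.0003,0,0,0,1], [0,-0.0476,0.0008,0,0,0,1], [0,-0.0543,0.0015,0,0,0,1], [0,-0.0611,0.0023,0,0,0,1],
```

Small first lift to check the grip holds and the cover is free.

Request:
{"op": "send_rows", "data": {"plan": [[0, 0, -0.014, 0, 0, 0, 1], [0, -0.002, -0.028, 0, 0, 0, 1], [0, -0.003, -0.042, 0, 0, 0, 1], [0, -0.006, -0.056, 0, 0, 0, 1], [0, -0.006, -0.056, 0, 0, 0, 1], [0, -0.006, -0.056, 0, 0, 0, 1]], "squeeze": 25}}

```text
clock: 9.3
position: [602.3, -77.2, 300.1]
orientation: [0.002, 1.0, -0.019, 0.003]
force: [0.7, -5.8, -0.9]
opening: 8.9
```

```bash
python3 - <<'E'
from h import *
import cv2
s=ctrl.get_state();print(s["clock"],s["position"],s["orientation"],s["force"],s["torque"],s["opening"])
cv2.imwrite("pics/w8.png",cams.grab_frame("wrist")[:,:,::-1])
E
```

```text
9.3 [602.2881 -77.1587 300.0717] [ 0.0017  0.9998 -0.0186  0.0031] [ 0.7285 -5.8243 -0.9348] [-1.0371 -0.1456  0.0015] 8.931943038960336
```

View pics/w8.png

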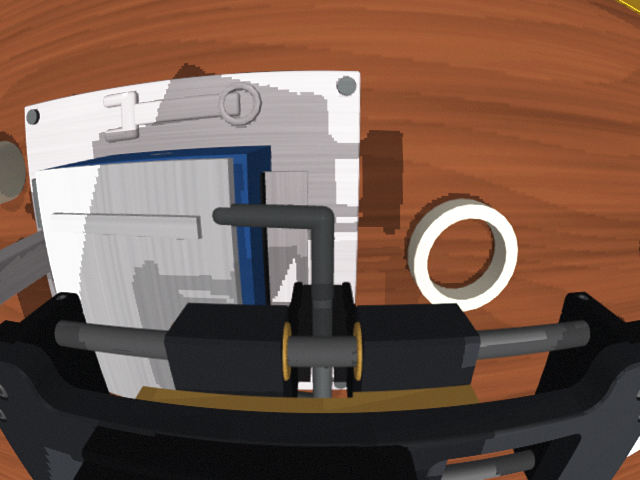

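```bash
cat > seg.py <<'E'
import numpy as np,sys
def f(a): return np.array([-(170-(170*np.cos(a)-3*np.sin(a))),-(170*np.sin(a)+3*np.cos(a)-3)])/500
a0,a1,n=float(sys.argv[1]),float(sys.argv[2]),int(sys.argv[3])
for a in np.linspace(a0,a1,n+1)[1:]:
    v=f(a)-f(a0);print("[0,%.3f,%.3f,0,0,0,1],"%tuple(v),end=" ")
print("\n")
E
python3 seg.py .167 .7 12;python3 seg.py .7 1.2 12;python3 seg.py 1.2 1.66 12
```

```text
[0,-0.003,-0.015,0,0,0,1], [0,-0.007,-0.029,0,0,0,1], [0,-0.011,-0.044,0,0,0,1], [0,-0.016,-0.058,0,0,0,1], [0,-0.022,-0.072,0,0,0,1], [0,-0.028,-0.086,0,0,0,1], [0,-0.035,-0.099,0,0,0,1], [0,-0.043,-0.112,0,0,0,1], [0,-0.051,-0.125,0,0,0,1], [0,-0.059,-0.138,0,0,0,1], [0,-0.068,-0.150,0,0,0,1], [0,-0.078,-0.161,0,0,0,1], 

[0,-0.010,-0.010,0,0,0,1], [0,-0.020,-0.021,0,0,0,1], [0,-0.030,-0.030,0,0,0,1], [0,-0.041,-0.039,0,0,0,1], [0,-0.052,-0.048,0,0,0,1], [0,-0.063,-0.056,0,0,0,1], [0,-0.075,-0.064,0,0,0,1], [0,-0.087,-0.072,0,0,0,1], [0,-0.100,-0.078,0,0,0,1], [0,-0.112,-0.085,0,0,0,1], [0,-0.125,-0.090,0,0,0,1], [0,-0.139,-0.095,0,0,0,1], 

[0,-0.012,-0.004,0,0,0,1], [0,-0.025,-0.008,0,0,0,1], [0,-0.037,-0.011,0,0,0,1], [0,-0.050,-0.014,0,0,0,1], [0,-0.063,-0.017,0,0,0,1], [0,-0.076,-0.018,0,0,0,1], [0,-0.089,-0.020,0,0,0,1], [0,-0.102,-0.021,0,0,0,1], [0,-0.115,-0.021,0,0,0,1], [0,-0.128,-0.021,0,0,0,1], [0,-0.141,-0.020,0,0,0,1], [0,-0.154,-0.019,0,0,0,1],
```

Request:
{"op": "send_rows", "data": {"plan": [[0, -0.003, -0.015, 0, 0, 0, 1], [0, -0.007, -0.029, 0, 0, 0, 1], [0, -0.011, -0.044, 0, 0, 0, 1], [0, -0.016, -0.058, 0, 0, 0, 1], [0, -0.022, -0.072, 0, 0, 0, 1], [0, -0.028, -0.086, 0, 0, 0, 1], [0, -0.035, -0.099, 0, 0, 0, 1], [0, -0.043, -0.112, 0, 0, 0, 1], [0, -0.051, -0.125, 0, 0, 0, 1], [0, -0.059, -0.138, 0, 0, 0, 1], [0, -0.068, -0.15, 0, 0, 0, 1], [0, -0.078, -0.161, 0, 0, 0, 1]]}}

```text
clock: 10.35
position: [603.6, -39.5, 381.3]
orientation: [0.004, 1.0, -0.018, 0.003]
force: [-0.4, -10.6, 3.0]
opening: 8.8
```

Request:
{"op": "send_rows", "data": {"plan": [[0, -0.01, -0.01, 0, 0, 0, 1], [0, -0.02, -0.021, 0, 0, 0, 1], [0, -0.03, -0.03, 0, 0, 0, 1], [0, -0.041, -0.039, 0, 0, 0, 1], [0, -0.052, -0.048, 0, 0, 0, 1], [0, -0.063, -0.056, 0, 0, 0, 1], [0, -0.075, -0.064, 0, 0, 0, 1], [0, -0.087, -0.072, 0, 0, 0, 1], [0, -0.1, -0.078, 0, 0, 0, 1], [0, -0.112, -0.085, 0, 0, 0, 1], [0, -0.125, -0.09, 0, 0, 0, 1], [0, -0.139, -0.095, 0, 0, 0, 1]]}}

```text
clock: 11.35
position: [606.0, 30.3, 431.0]
orientation: [0.004, 1.0, -0.019, 0.005]
force: [-1.2, -8.1, 10.5]
opening: 9.1
```

Request:
{"op": "send_rows", "data": {"plan": [[0, -0.012, -0.009, 0, 0, 0, 1], [0, -0.025, -0.014, 0, 0, 0, 1], [0, -0.037, -0.018, 0, 0, 0, 1], [0, -0.05, -0.021, 0, 0, 0, 1], [0, -0.063, -0.024, 0, 0, 0, 1], [0, -0.076, -0.025, 0, 0, 0, 1], [0, -0.089, -0.027, 0, 0, 0, 1], [0, -0.102, -0.028, 0, 0, 0, 1], [0, -0.115, -0.028, 0, 0, 0, 1], [0, -0.128, -0.028, 0, 0, 0, 1], [0, -0.141, -0.027, 0, 0, 0, 1], [0, -0.141, -0.027, 0, 0, 0, 1]], "squeeze": 12}}

```text
clock: 12.35
position: [608.5, 104.6, 440.5]
orientation: [-0.001, 1.0, -0.018, 0.003]
force: [4.8, 0.6, 1.6]
opening: 9.9
```

```bash
python3 - <<'E'
from h import *
import cv2
s=ctrl.get_state();print(s["clock"],s["position"],s["orientation"],s["force"],s["torque"],s["opening"])
cv2.imwrite("pics/w9.png",cams.grab_frame("wrist")[:,:,::-1])
a=cams.grab_frame("scene")[:,:,::-1][50:325,240:440];cv2.imwrite("pics/s9.png",cv2.resize(a,None,fx=2.1,fy=2.1,interpolation=cv2.INTER_CUBIC))
E
```

```text
12.35 [608.5096 104.5584 440.4831] [-0.0009  0.9998 -0.0184  0.0031] [4.802  0.6123 1.6356] [ 0.0617 -0.8134  0.0029] 9.899884232577294
```

View pics/w9.png

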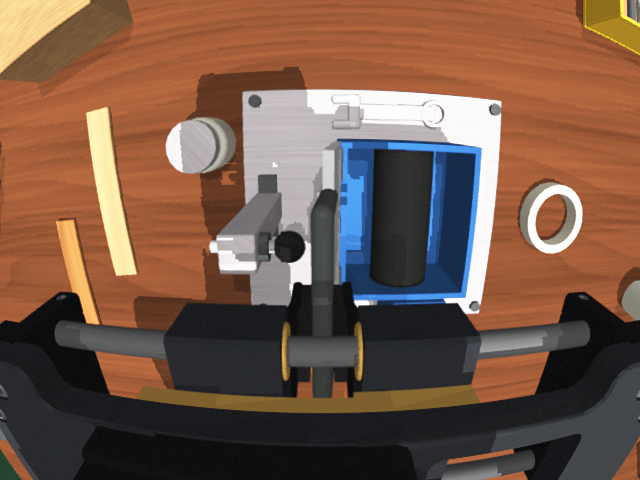

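View pics/s9.png

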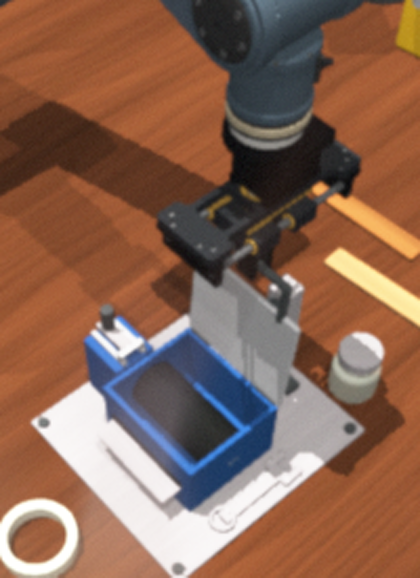

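Request:
{"op": "send_rows", "data": {"plan": [[0, -0.006, 0, 0, 0, 0, 1], [0, -0.012, 0.001, 0, 0, 0, 1], [0, -0.018, 0.002, 0, 0, 0, 1], [0, -0.024, 0.003, 0, 0, 0, 1], [0, -0.024, 0.003, 0, 0, 0, 1]], "squeeze": 10}}

```text
clock: 12.87
position: [608.9, 115.8, 438.9]
orientation: [-0.0, 1.0, -0.019, 0.003]
force: [5.1, -0.9, 1.3]
opening: 9.3
```

Request:
{"op": "send_rows", "data": {"plan": [[0, -0.002, 0, 0, 0, 0, 1], [0, -0.004, 0.001, 0, 0, 0, 1], [0, -0.006, 0.001, 0, 0, 0, 1], [0, -0.008, 0.001, 0, 0, 0, 1], [0, -0.008, 0.001, 0, 0, 0, 1]]}}

```text
clock: 13.28
position: [609.0, 119.2, 438.4]
orientation: [0.0, 1.0, -0.019, 0.003]
force: [4.8, -1.1, 1.0]
opening: 9.5
```

Request:
{"op": "send_rows", "data": {"plan": [[0, -0.002, 0, 0, 0, 0, 1], [0, -0.004, 0.001, 0, 0, 0, 1], [0, -0.006, 0.001, 0, 0, 0, 1], [0, -0.008, 0.002, 0, 0, 0, 1], [0, -0.008, 0.002, 0, 0, 0, 1]]}}

```text
clock: 13.7
position: [609.1, 123.3, 437.5]
orientation: [-0.0, 1.0, -0.019, 0.003]
force: [5.0, -1.4, 1.5]
opening: 9.5
```

Request:
{"op": "send_rows", "data": {"plan": [[0, -0.002, 0.001, 0, 0, 0, 1], [0, -0.004, 0.001, 0, 0, 0, 1], [0, -0.006, 0.002, 0, 0, 0, 1], [0, -0.008, 0.002, 0, 0, 0, 1], [0, -0.008, 0.002, 0, 0, 0, 1]]}}

```text
clock: 14.12
position: [609.2, 127.0, 436.7]
orientation: [0.0, 1.0, -0.019, 0.003]
force: [5.1, -0.5, 2.6]
opening: 9.4
```

Request:
{"op": "send_rows", "data": {"plan": [[0, -0.002, 0.001, 0, 0, 0, 1], [0, -0.004, 0.001, 0, 0, 0, 1], [0, -0.006, 0.002, 0, 0, 0, 1], [0, -0.006, 0.002, 0, 0, 0, 1]]}}

```text
clock: 14.45
position: [609.3, 130.1, 435.8]
orientation: [-0.0, 1.0, -0.019, 0.003]
force: [5.3, -0.5, 3.2]
opening: 9.3
```

```bash
python3 - <<'E'
from h import *
import cv2
s=ctrl.get_state();print(s["clock"],s["position"],s["force"])
a=cams.grab_frame("wrist")[:,:,::-1]
cv2.imwrite("pics/w10.png",a)
E
```

```text
14.45 [609.3087 130.1049 435.787 ] [ 5.3397 -0.4872  3.2402]
```

View pics/w10.png

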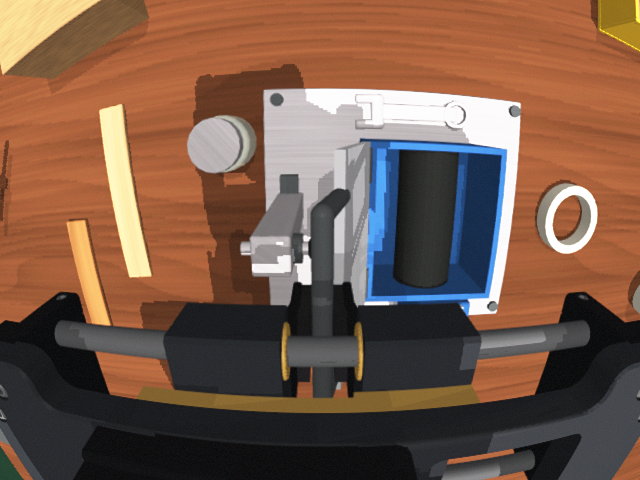

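Request:
{"op": "send_rows", "data": {"plan": [[0, -0.002, 0, 0, 0, 0, 1], [0, -0.004, 0.001, 0, 0, 0, 1], [0, -0.006, 0.001, 0, 0, 0, 1], [0, -0.006, 0.001, 0, 0, 0, 1]]}}

```text
clock: 14.83
position: [609.4, 133.0, 435.1]
orientation: [0.0, 1.0, -0.019, 0.003]
force: [6.9, -0.6, 2.7]
opening: 9.1
```

Request:
{"op": "send_rows", "data": {"plan": [[0, -0.002, 0, 0, 0, 0, 1], [0, -0.004, 0.001, 0, 0, 0, 1], [0, -0.006, 0.001, 0, 0, 0, 1], [0, -0.006, 0.001, 0, 0, 0, 1]]}}

```text
clock: 15.17
position: [609.5, 135.9, 434.3]
orientation: [0.0, 1.0, -0.019, 0.002]
force: [5.7, -0.7, 0.9]
opening: 9.3
```

Request:
{"op": "send_rows", "data": {"plan": [[0, -0.002, 0, 0, 0, 0, 1], [0, -0.004, 0.001, 0, 0, 0, 1], [0, -0.006, 0.002, 0, 0, 0, 1], [0, -0.006, 0.002, 0, 0, 0, 1]]}}

```text
clock: 15.5
position: [609.6, 139.0, 433.3]
orientation: [0.0, 1.0, -0.019, 0.002]
force: [5.4, -0.2, 1.2]
opening: 9.5
```

Request:
{"op": "send_rows", "data": {"plan": [[0, -0.002, 0, 0, 0, 0, 1], [0, -0.004, 0.001, 0, 0, 0, 1], [0, -0.006, 0.002, 0, 0, 0, 1], [0, -0.006, 0.002, 0, 0, 0, 1]]}}

```text
clock: 15.83
position: [609.7, 142.0, 432.4]
orientation: [0.0, 1.0, -0.019, 0.002]
force: [4.9, -1.3, 1.6]
opening: 9.7
```

Request:
{"op": "send_rows", "data": {"plan": [[0, -0.002, 0, 0, 0, 0, 1], [0, -0.004, 0.001, 0, 0, 0, 1], [0, -0.006, 0.002, 0, 0, 0, 1], [0, -0.006, 0.002, 0, 0, 0, 1]]}}

```text
clock: 16.17
position: [609.7, 145.0, 431.3]
orientation: [0.0, 1.0, -0.019, 0.002]
force: [5.0, -1.4, 0.6]
opening: 9.5
```

```bash
python3 - <<'E'
from h import *
import cv2
s=ctrl.get_state();print(s["clock"],s["position"],s["force"])
a=cams.grab_frame("scene")[:,:,::-1][130:280,280:440]
cv2.imwrite("pics/s11.png",cv2.resize(a,(640,600),interpolation=cv2.INTER_CUBIC))
cv2.imwrite("pics/w11.png",cams.grab_frame("wrist")[:,:,::-1])
E
```

```text
16.1667 [609.7462 145.035  431.2814] [ 4.9625 -1.3959  0.6057]
```

View pics/s11.png

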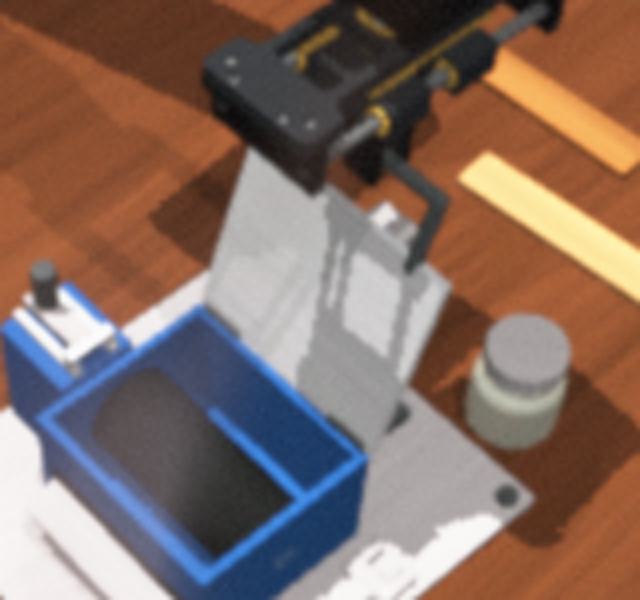

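View pics/w11.png

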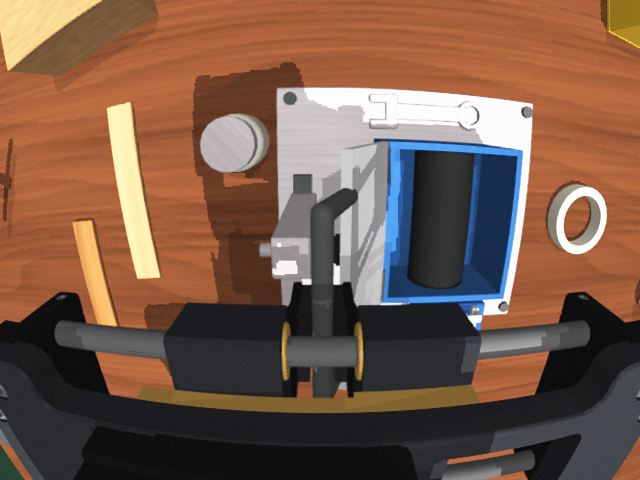

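Request:
{"op": "send_rows", "data": {"plan": [[0, -0.002, 0, 0, 0, 0, 1], [0, -0.004, 0.001, 0, 0, 0, 1], [0, -0.004, 0.001, 0, 0, 0, 1], [0, -0.004, 0.001, 0, 0, 0, 1]]}}

```text
clock: 16.6
position: [609.8, 147.0, 430.7]
orientation: [0.0, 1.0, -0.019, 0.002]
force: [5.7, -0.4, 0.7]
opening: 9.4
```

Request:
{"op": "send_rows", "data": {"plan": [[0, -0.002, 0, 0, 0, 0, 1], [0, -0.004, 0.002, 0, 0, 0, 1], [0, -0.004, 0.002, 0, 0, 0, 1], [0, -0.004, 0.002, 0, 0, 0, 1]]}}

```text
clock: 16.93
position: [609.8, 149.0, 429.8]
orientation: [-0.0, 1.0, -0.019, 0.002]
force: [5.1, 0.5, 2.0]
opening: 9.5
```

Request:
{"op": "send_rows", "data": {"plan": [[0, -0.002, 0, 0, 0, 0, 1], [0, -0.004, 0.002, 0, 0, 0, 1], [0, -0.004, 0.002, 0, 0, 0, 1], [0, -0.004, 0.002, 0, 0, 0, 1]]}}

```text
clock: 17.27
position: [609.9, 150.6, 429.2]
orientation: [0.0, 1.0, -0.019, 0.002]
force: [4.2, -1.9, 4.1]
opening: 9.3
```

Request:
{"op": "send_rows", "data": {"plan": [[0, -0.001, 0.001, 0, 0, 0, 1], [0, -0.002, 0.001, 0, 0, 0, 1], [0, -0.002, 0.001, 0, 0, 0, 1], [0, -0.002, 0.001, 0, 0, 0, 1]]}}

```text
clock: 17.6
position: [609.9, 151.4, 428.9]
orientation: [0.001, 1.0, -0.019, 0.002]
force: [4.0, -2.4, 5.1]
opening: 9.7
```

Request:
{"op": "send_rows", "data": {"plan": [[0, -0.001, 0, 0, 0, 0, 1], [0, -0.002, 0.001, 0, 0, 0, 1], [0, -0.002, 0.001, 0, 0, 0, 1], [0, -0.002, 0.001, 0, 0, 0, 1]]}}

```text
clock: 17.93
position: [610.0, 152.4, 428.5]
orientation: [0.001, 1.0, -0.019, 0.002]
force: [3.8, -3.3, 6.4]
opening: 9.6
```

Request:
{"op": "send_rows", "data": {"plan": [[0, 0, 0, 0, 0, 0, 0.7], [0, 0, 0, 0, 0, 0, 0.6], [0, 0, 0, 0, 0, 0, 0.5], [0, 0, 0, 0, 0, 0, 0.4], [0, 0, 0, 0, 0, 0, 0.4], [0, 0, 0, 0, 0, 0, 0.4]]}}

```text
clock: 18.43
position: [609.6, 152.9, 427.4]
orientation: [0.0, 1.0, -0.019, 0.001]
force: [1.1, -0.9, 0.2]
opening: 25.2
```

```bash
python3 - <<'E'
from h import *
import cv2
s=ctrl.get_state();print(s["clock"],s["position"],s["force"],s["opening"])
cv2.imwrite("pics/w12.png",cams.grab_frame("wrist")[:,:,::-1])
E
```

```text
18.4333 [609.5713 152.9323 427.3933] [ 1.0544 -0.9046  0.2059] 25.151183503065173
```

View pics/w12.png

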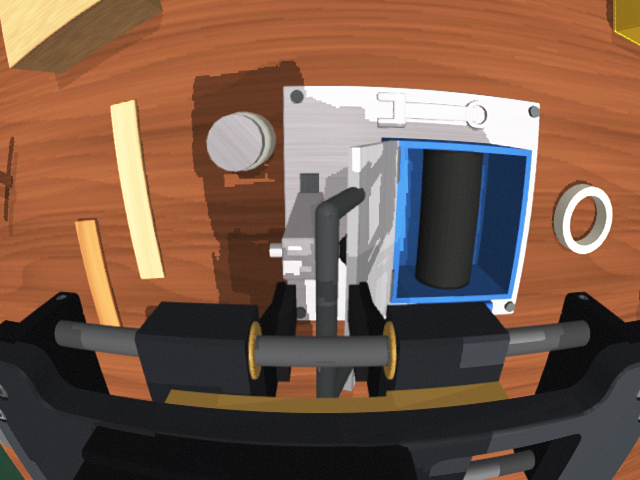

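Request:
{"op": "send_rows", "data": {"plan": [[0, 0, -0.02, 0, 0, 0, 0.4], [0, 0, -0.06, 0, 0, 0, 0.4], [0, 0, -0.12, 0, 0, 0, 0.4], [0, 0, -0.18, 0, 0, 0, 0.4], [0, 0, -0.2, 0, 0, 0, 0.4], [0, 0, -0.2, 0, 0, 0, 0.4], [0, 0, -0.2, 0, 0, 0, 0.4]]}}

```text
clock: 19.07
position: [609.2, 152.7, 528.4]
orientation: [0.0, 1.0, -0.019, 0.002]
force: [-0.2, -0.1, 0.2]
opening: 26.4
```

Request:
{"op": "send_rows", "data": {"plan": [[-0.3, 0.3, 0, 0, 0, 0, 0.4], [-0.3, 0.3, 0, 0, 0, 0, 0.4], [-0.3, 0.3, 0, 0, 0, 0, 0.4], [-0.3, 0.3, 0, 0, 0, 0, 0.4], [-0.3, 0.3, 0, 0, 0, 0, 0.4], [-0.3, 0.3, 0, 0, 0, 0, 0.4], [-0.3, 0.3, 0, 0, 0, 0, 0.4], [-0.3, 0.3, 0, 0, 0, 0, 0.4]]}}

```text
clock: 19.73
position: [454.2, 8.4, 526.7]
orientation: [-0.0, 1.0, -0.019, 0.001]
force: [-0.4, 0.2, 0.3]
opening: 26.4
```

```bash
python3 - <<'E'
from h import *
import cv2
s=ctrl.get_state();print(s["clock"],s["position"],s["force"],s["opening"])
a=cams.grab_frame("scene")[:,:,::-1][130:280,280:440]
cv2.imwrite("pics/s13.png",cv2.resize(a,(640,600),interpolation=cv2.INTER_CUBIC))
a=cams.grab_frame("top")[:,:,::-1]
cv2.imwrite("pics/t13f.png",a);a=a[170:290,220:380];cv2.imwrite("pics/t13.png",cv2.resize(a,(800,600),interpolation=cv2.INTER_CUBIC))
E
```

```text
19.7333 [454.1942   8.4289 526.6943] [-0.3859  0.1907  0.2972] 26.441110995049982
```

View pics/s13.png

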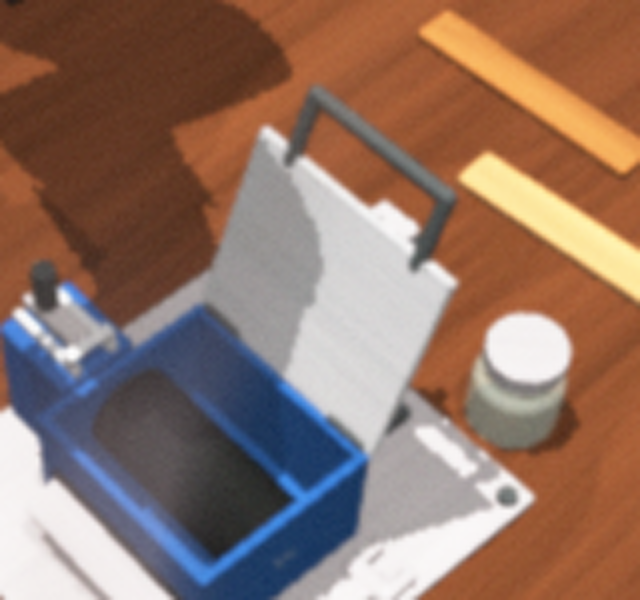

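View pics/t13.png

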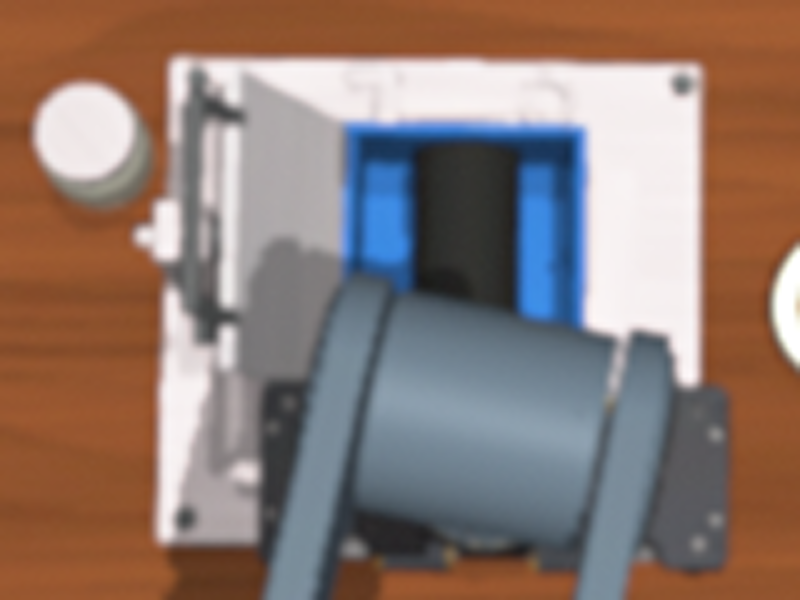

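View pics/t13f.png

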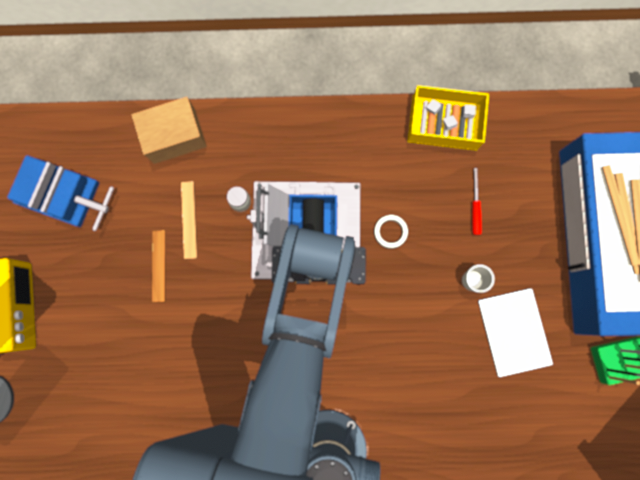

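```bash
python3 - <<'E'
import cv2,numpy as np
for n in ("w10","w11","w12"):
    g=cv2.imread(f"pics/{n}.png",0)
    for r in (240,265,278): print(n,r,g[r,302:350].tolist())
E
```

```text
w10 240 [80, 168, 243, 242, 242, 242, 220, 120, 44, 44, 59, 64, 67, 71, 72, 73, 76, 75, 77, 81, 77, 77, 78, 78, 76, 78, 75, 71, 68, 64, 60, 86, 171, 209, 208, 207, 208, 207, 210, 207, 208, 207, 170, 138, 132, 132, 132, 130]
w10 265 [242, 242, 243, 243, 242, 242, 243, 245, 208, 115, 62, 59, 66, 72, 74, 73, 76, 74, 79, 79, 77, 79, 80, 77, 79, 76, 74, 69, 69, 63, 59, 91, 143, 167, 168, 166, 166, 164, 165, 167, 166, 157, 129, 120, 119, 117, 119, 118]
w10 278 [243, 243, 243, 243, 243, 243, 244, 245, 233, 158, 65, 60, 65, 72, 73, 73, 76, 76, 76, 81, 78, 77, 81, 78, 75, 74, 73, 73, 70, 61, 57, 92, 145, 166, 166, 167, 167, 168, 163, 165, 165, 149, 124, 116, 119, 117, 119, 119]
w11 240 [187, 186, 185, 190, 192, 192, 163, 152, 105, 64, 58, 67, 65, 71, 72, 75, 77, 76, 79, 79, 77, 80, 78, 80, 77, 74, 75, 70, 68, 66, 60, 48, 32, 21, 23, 22, 24, 64, 167, 205, 206, 205, 204, 205, 203, 204, 209, 205]
w11 265 [146, 145, 145, 146, 146, 149, 150, 150, 116, 72, 58, 65, 68, 72, 72, 74, 75, 75, 77, 78, 80, 79, 78, 79, 75, 75, 76, 72, 65, 64, 64, 144, 228, 213, 137, 125, 127, 135, 164, 166, 163, 166, 163, 
[... 224 characters left out ...]
4, 165, 165, 162, 166, 159]
w12 240 [188, 186, 187, 189, 189, 189, 191, 190, 186, 185, 183, 171, 132, 82, 58, 62, 65, 68, 69, 70, 75, 75, 77, 79, 76, 79, 81, 82, 79, 79, 75, 73, 68, 70, 65, 60, 77, 108, 74, 28, 18, 19, 23, 31, 114, 178, 204, 203]
w12 265 [157, 148, 146, 144, 145, 145, 146, 145, 146, 145, 145, 145, 138, 105, 57, 59, 66, 67, 71, 71, 76, 75, 77, 76, 80, 81, 78, 79, 78, 75, 74, 73, 72, 66, 63, 81, 175, 247, 244, 244, 244, 245, 242, 185, 145, 164, 163, 166]
w12 278 [140, 137, 138, 139, 140, 142, 141, 140, 142, 141, 140, 142, 133, 103, 56, 60, 66, 68, 71, 71, 74, 75, 75, 73, 77, 81, 78, 79, 77, 77, 75, 75, 71, 62, 61, 86, 180, 249, 245, 244, 244, 244, 244, 232, 191, 163, 163, 163]
```

```bash
python3 - <<'E'
from h import *
import cv2
a=cams.grab_frame("scene")[130:280,280:440].astype(int)
for i in range(10): b=cams.grab_frame("scene")[130:280,280:440].astype(int)
d=np.abs(a-b);print(d.max(),d.mean())
print(ctrl.get_state()["clock"],ctrl.get_state()["dq"]); print(ctrl.close_job())
E
```

```text
34 1.7266388888888888
20.3833 [-0.003  -0.0002  0.0005 -0.0002  0.0006 -0.001 ]
the job is handed in; nothing more can be done
None
```

I drew the bolt back to its end stop, swung the cover over by its bar and left it leaning on the rubber buffer. I then backed the arm clear and handed the job in at about 20.4 s of the 72 s allowed.

- **Bolt:** I gripped the knob and pulled about 26 mm. The force then rose to about 8 N with almost no further travel, which I took as the end stop. The wrist camera afterwards put the knob about 26 mm from where it started, against the nominal 25 mm. That fits within the camera calibration.
- **Cover:** I swung it up slowly and moved in 2–4 mm steps past upright. The buffer met the cover at about 1.9 rad. I pressed only about 3 mm of bar travel after contact, roughly 4 N extra at the bar, against the limit of 9 mm or 11 N.
- **After release:** The bar sprang back about 2 mm. Its measured position was still 1–2 mm past where contact began, so the cover still rests on the buffer. This comes from the force and pixel measurements. None of the pictures showed the contact point directly.
- **Last checks:** Over about 0.5 s, repeated pictures of the cover differed only by small pixel differences (mean 1.7), with no sign of movement. The wrist force was near zero, and the tape, jar, slats, cup and screwdriver look unmoved in the top view. The spanner looked in place in the wrist view taken as I released the cover.

One thing was rougher than planned: the vertical force reached 17 N for a moment on the bolt knob, because I raised the tool 2 mm while gripping. The peak I saw while swinging the cover was about 13 N.

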